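Take the waffle out of the iron and close the lid

TASK

Lift the finished waffle out of the open waffle iron with a light grip, since it is crisp and breaks when squeezed hard, and set it down flat on the wire cooling rack next to the first waffle without the two touching; lower it onto the rack rather than dropping it. Then lower the iron's lid until it is fully shut, without slamming it, and leave everything else where it stands.

Things in the scene. Friction and masses are not known exactly. Their poses are not given: they have to be found in the camera images.
- waffle_mid (a point): Centre (half-way up) of the golden-brown waffle in the iron. 128 mm long (its x) by 56 mm wide (y) by 32 mm thick (z, up), upright sides, about 0.11 kg, both faces alike. Its lower 14 mm sit in the cavity with 2 to 3 mm play all round, its upper 18 mm stand above the plate's flat land. Squeeze it with 5 to 20 N; it breaks at about 40 N per finger.
- iron: Waffle iron, fixed: steel base 200 x 235 mm, black cast plate 170 x 210 mm on top. Origin on the table under the plate's middle; its -x is the front (knob, lamps), +x the hinge side, z up. The plate's flat land is 85 mm above the table. Two cavities 132 mm (x) by 60 mm (y), 14 mm deep, centred at y = +47.5 mm (holds the waffle) and -47.5 mm (empty).
- lid (a joint): Lid angle: 0 = fully shut, grows as it opens, stop at 1.95 rad; starts leaning back at 1.6 to 1.9. The hinge is spring-balanced: the lid stays where it is left, and about 4 N at the bar move it either way. Cast plate in a steel housing, 182 x 222 mm, 42 mm thick above the plate's land.
- hinge (a point): Middle of the lid's hinge axis, 85 mm above the table, 100 mm behind the plate's middle (towards the iron's +x); the axis runs along the iron's y axis. It does not move. x, y, z axes as the iron's.
- lid_bar (a point): Centre of the lid's black round handle bar, 18 mm thick, 140 mm long, parallel to the hinge. Moves with the lid: from the hinge 235 mm out along the lid and 18 mm to its top side, so 103 mm above the table with the lid shut (then at the iron's front), 320 mm with it straight up. 37 mm free between bar and lid; arms join it 62 mm either side. Can be pinched from above at any lid angle.
- rack: Steel wire cooling rack, 320 mm (its x axis) by 230 mm (its y axis), fixed to the table. Origin on the table under its middle; the tops of the wires, which run along x, are 28 mm above the table. The first waffle lies across its -x part, the +x part is free.
- first_waffle_mid (a point): Centre (half-way up) of the first waffle, the same size as the other, lying on the -x part of the rack with its length roughly along the rack's y. Loose; leave it alone.
- shaker: Steel sugar shaker, 66 mm thick, 133 mm high, origin under its middle. Leave alone.
- jug: Steel jug with a handle, 104 mm wide, 140 mm high, origin under its middle. Leave alone.
- cup: White paper cup, 84 mm wide, 100 mm high, origin under its middle. Leave alone.
- spatula: Wooden-handled spatula, 250 mm long, lying on the table between the iron and the rack; origin under its middle. Leave alone.

How it is judged:
On the way, in this order (a step that is already met when the one before it is completed fails the run):
1. the waffle is lifted clear of the iron's lower plate (z of waffle_mid in the frame of iron above 0.125 m), for 0.1 s.
2. the waffle has been lowered onto the rack while still held (no more than 10 mm above it) (z of waffle_mid in the frame of rack below 0.054 m and x of waffle_mid in the frame of rack between -0.13 and 0.13 m and y of waffle_mid in the frame of rack between -0.09 and 0.09 m and contact force between the fingers and waffle above 0.3 N), for 0.05 s.
3. the waffle is let go and lies still on the rack (z of waffle_mid in the frame of rack between 0.04 and 0.048 m and contact force between the fingers and waffle below 0.01 N and linear speed of waffle below 0.03 m/s), for 0.2 s.
At the end, for the whole second after the job is handed in: The waffle lies still and flat (within 0.06 rad) on the wires of the rack, its centre at least 25 to 30 mm inside the rack's edges, not touching the first waffle, which is within 15 mm of where it was; the lid is shut to within 0.04 rad; everything else is where it was (z of waffle_mid in the frame of rack between 0.04 and 0.048 m and x of waffle_mid in the frame of rack between -0.13 and 0.13 m and y of waffle_mid in the frame of rack between -0.09 and 0.09 m and angle between waffle_mid's own z axis and vertical below 0.06 rad and contact force between waffle and first_waffle below 0.01 N and linear speed of waffle below 0.02 m/s and value of joint lid below 0.04 rad and distance of first_waffle_mid from where it was at the start of the episode below 0.015 m).
It fails at once if the waffle is crushed (over 80 N between the fingers and the waffle, both fingers together) (contact force between the fingers and waffle above 80 N).
It fails at once if the lid is slammed (faster than 2.5 rad/s in the last 0.15 rad) (value of joint lid below 0.15 rad and velocity of joint lid below -2.5 rad/s).
It fails at once if the first waffle is pushed more than 15 mm (distance of first_waffle_mid from where it was at the start of the episode above 0.015 m).
It fails at once if another thing on the table is pushed more than 30 mm (distance of any of shaker, jug, cup, spatula from where it was at the start of the episode above 0.03 m).
It also fails if it takes over 72 s, if anything falls off the work surface, if the arm or the gripper's body presses on something with over 40 N, if the wrist force passes 120 N, or if a joint passes its speed limit or range.

ROBOT

A 6-joint arm with a two-finger parallel gripper is mounted at the origin on the work surface. World frame = base frame: x ahead of the robot, y to its left, z up, the work surface at z = 0. Lengths are in m, angles in rad, forces in N, time in s.
With the tool pointing down it reaches from about 0.225 to 0.875 m from the base axis. Payload 3.4 kg.
Tool frame: the origin (TCP) lies at the very end of the fingers, on their centre line; the grasp point (between the pads) lies 19 mm behind it; z points along the fingers, x is the direction in which the jaws open and shut, and the axes are right-handed (so a half turn about z gives the same grasp; the last joint's range is limited). The gripper opens to 85 mm and grips with 20 to 120 N. Pads are 22 mm wide; open, the fingers measure 114 mm over their backs; the gripper's body (76 mm by 85 mm) begins 54 mm behind the grasp point. The pads swing forward as they close: fully open they stand 13 mm farther back than shut.
Start: joints at [1.036, 0.276, 1.505, -0, 1.361, -0.121], TCP at [0.231, 0.526, 0.231] pointing down, gripper open.
Joint ranges: [-2.89, 2.89], [-0.75, 2.08], [0.22, 2.7], [-1.18, 4.32], [0.11, 2.71], [-2.7, 2.7]. Speed limits (rad/s): [2.57, 2.57, 3.14, 3.14, 3.14, 3.14].

INTERFACE

Orientations are given as a unit quaternion [w, x, y, z].
In Python, from rig import manip gives the robot as it stands.
- The arm moves only by the tool send_rows, never from a script. Its argument "increments" is a list of rows, each a list of 5 numbers: the opening, from 0 (shut) to 1 (fully open), then the shift along the tool's x, y, z in m, then the turn about the tool's z in rad. A call has 1 to 8 rows; each row shifts and turns the commanded pose from where the row before left it, along the tool's axes as they then stand; what a row does not reach is not made up. A row lasts 1/8 s, in which the tool goes at most 62.5 mm and 10.7 degrees, less where a joint would pass 70% of its speed; a pose out of reach is approached as far as the arm can. A call is refused whole if a number of a shift passes 0.0625 or a number of a turn 0.188, either way. A call with a gripper value outside its range is refused whole. The fingers move at their own pace and stop on an object; "squeeze" is the grip in N (left out, the last holds). Time passes only in rows, so rows that do not move let the fingers close. It gives the time, the measured TCP pose, the force and the opening at its end, in the units of the state.
- manip.get_state(): the state, without advancing time (a new reading comes with each control period).
- manip.get_image(name): name is "side" or "top" or "wrist"; returns the picture (480x640x3 uint8, red, green, blue); there is no depth.
- manip.calibration(name): a dict with "fx", "fy", "cx", "cy" (pixels), "camera_from_world" (4x4, takes a point from world to camera coordinates). Camera axes: x right, y up, looking along -z (the intrinsics and any distortion apply to the point x, -y, -z); pixel columns grow to the right and rows downward; lengths in m; the calibration is good to about 2 mm. The wrist camera is an equidistant fisheye: a pixel r from the principal point sees the ray r / f radians off the axis. A picture is of the moment at which its call begins: read the wrist's pose just before it. calibration takes no time and is no camera call; for the wrist camera it gives the pose at the moment of the call.
- manip.sign_off(): hands the job in, once; it reports no verdict.
The state is a dict: "clock": time; "qpos": joint angles; "qd": joint speeds; "effort": joint torques, N m; "position": TCP position; "ee_rot": TCP orientation; "contact_force": force on the tool from outside, world axes, zero at the start; "moment": the same for the moment, N m; "width": finger opening in m.
Only numpy, scipy, OpenCV 4.12 (cv2) and the standard library are available. Lean on these libraries where they do the work, as an engineer would, in place of code of your own. Each camera call takes 0.05 s, during which the arm holds its last target.

## Working session

There is one attempt and no reset: what is moved stays moved. The work goes in short steps, Python scripts to look and compute and a tool call to move; the robot and the scene stay as the last step left them, time stands still between calls to the robot, and variables do not carry over. Pictures are saved under pics/ and viewed, and the job is handed in when it is done.

Besides the shell and the picture viewer there is one more tool, called after ">>>" as a command line: name --pt "numbers of a row" for each row, then --argument value for the rest. send_rows: Moves the arm, as the interface text tells. Its arguments: {"type":"object","properties":{"increments":{"type":"array","items":{"type":"array","items":{"type":"number"}}},"squeeze":{"type":"number"}},"required":["increments"]}

```bash
mkdir -p pics; ls; python3 - <<'E'
from rig import manip
import cv2
print(manip.get_state())
for n in ["side","top","wrist"]:
    c=manip.calibration(n); print(n,c)
    im=manip.get_image(n); cv2.imwrite(f"pics/{n}0.png",im[:,:,::-1])
E
```

```text
pics
{'clock': 0.0, 'qpos': array([ 1.03602532e+00,  2.76606973e-01,  1.50613072e+00, -1.18155088e-05,
        1.36066803e+00, -1.20989134e-01]), 'qd': array([ 1.14759230e-03, -6.11202689e-04, -1.75473019e-04, -1.41148949e-03,
        1.25705460e-03,  2.53699797e-05]), 'effort': array([-1.58168357e-03, -4.16771543e+01, -2.45800978e+01, -8.65155052e-04,
        1.12753763e-02, -4.56017730e-06]), 'position': array([0.23093161, 0.5260259 , 0.23043382]), 'ee_rot': array([ 4.05620764e-04,  8.37278772e-01,  5.46775489e-01, -8.10749637e-04]), 'contact_force': array([-1.20353829,  0.69780242,  0.11284808]), 'moment': array([ 0.01046011, -0.0096953 , -0.00012181]), 'width': 0.08505082168885271}
side {'fx': 607.8566936647569, 'fy': 607.8566936647569, 'cx': 318.42416176899405, 'cy': 237.27218989904023, 'camera_from_world': array([[ 0.86973917, -0.49341891,  0.00956895, -0.46764137],
       [ 0.27526571,  0.50111589,  0.82043382, -0.2684955 ],
       [-0.40961271, -0.71092942,  0.57166142, -1.2648093 ],
       [ 0.        ,  0.        ,  0.        ,  1.        ]])}
top {'fx': 480.5773427841871, 'fy': 480.5773427841871, 'cx': 327.12738073057494, 'cy': 236.32368167160956, 'camera_from_world': array([[-2.47136953e-02, -9.99682798e-01, -4.85144244e-03,
         6.74952663e-02],
       [ 9.81265824e-01, -2.51853454e-02,  1.91005445e-01,
        -5.71806737e-01],
       [-1.91067043e-01, -4.01042917e-05,  9.81576988e-01,
        -1.22419849e+00],
       [ 0.00000000e+00,  0.00000000e+00,  0.00000000e+00,
         1.00000000e+00]])}
wrist {'fx': 371.64829954431775, 'fy': 371.64829954431775, 'cx': 324.0483226917918, 'cy': 244.77894973243085, 'camera_from_world': array([[ 0.40224332,  0.91553154, -0.00151921, -0.57382601],
       [-0.8798735 ,  0.38611711, -0.27701299,  0.03681393],
       [-0.25302754,  0.11276333,  0.96086497, -0.37739312],
       [ 0.        ,  0.        ,  0.        ,  1.        ]])}
```

View pics/side0.png

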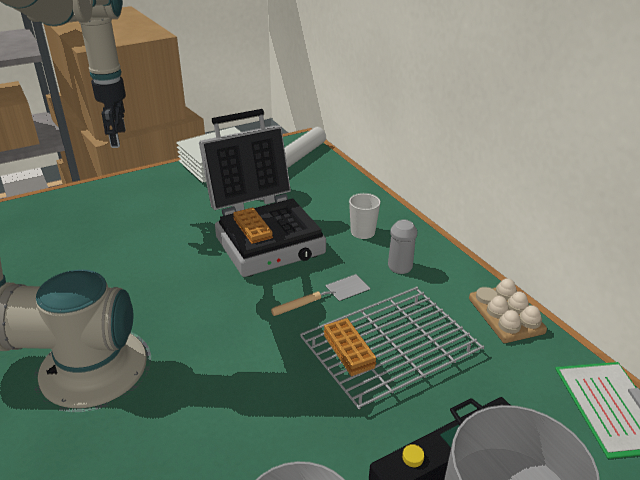

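View pics/top0.png

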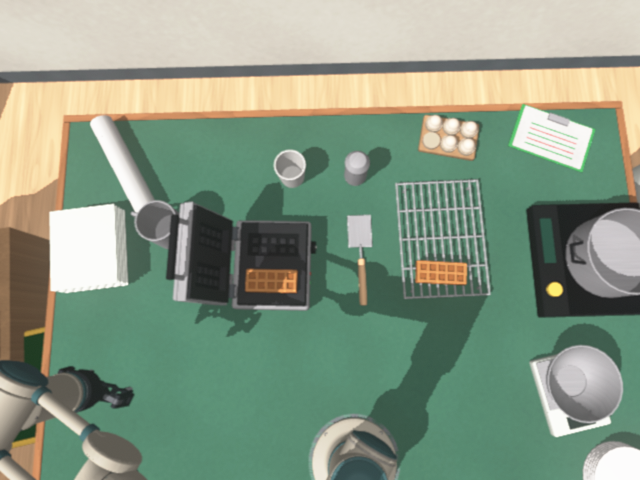

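View pics/wrist0.png

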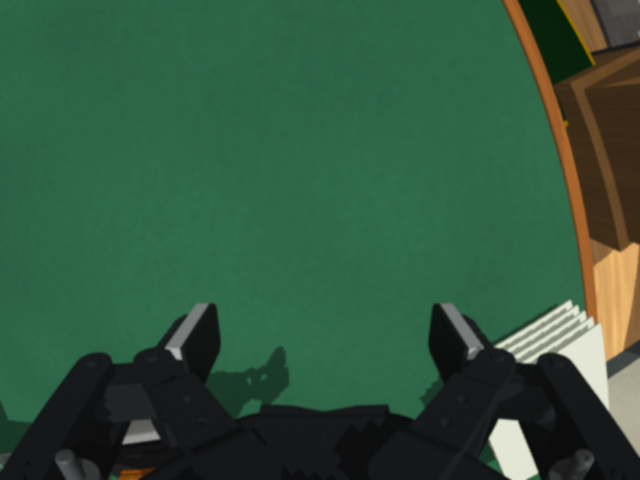

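```bash
cat > h.py <<'E'
import numpy as np, cv2
from rig import manip
def ray(n,u,v,c=None):
    c=c or manip.calibration(n); T=np.array(c["camera_from_world"]); R=T[:3,:3]; o=-R.T@T[:3,3]
    x=(u-c["cx"])/c["fx"]; y=(v-c["cy"])/c["fy"]
    if n=="wrist":
        r=np.hypot(x,y); s=np.sin(r)/r if r>1e-9 else 1; d=np.array([x*s,-y*s,-np.cos(r)])
    else: d=np.array([x,-y,-1.])
    return o,R.T@d
def onz(n,u,v,z,c=None):
    o,d=ray(n,u,v,c); return o+d*(z-o[2])/d[2]
def proj(n,p):
    c=manip.calibration(n); T=np.array(c["camera_from_world"]); q=T[:3,:3]@np.array(p)+T[:3,3]
    x,y,z=q[0],-q[1],-q[2]
    if n=="wrist":
        r=np.hypot(x,y); t=np.arctan2(r,z); return c["cx"]+c["fx"]*t*x/r, c["cy"]+c["fy"]*t*y/r
    return c["cx"]+c["fx"]*x/z, c["cy"]+c["fy"]*y/z
def tri(l):
    A=np.zeros((3,3));b=np.zeros(3)
    for o,d in l:
        d=d/np.linalg.norm(d);P=np.eye(3)-np.outer(d,d);A+=P;b+=P@o
    p=np.linalg.solve(A,b); return p,[np.linalg.norm((np.eye(3)-np.outer(d,d)/(d@d))@(p-o)) for o,d in l]
E
python3 - <<'E'
from h import *
for n,box in [("top",None),("side",None)]:
    im=cv2.imread(f"pics/{n}0.png"); hsv=cv2.cvtColor(im,cv2.COLOR_BGR2HSV)
    m=cv2.inRange(hsv,(8,140,60),(24,255,255))
    if n=="top": m[:, :230]=0; m[:170]=0; m[310:]=0
    else: m[:, :220]=0; m[:200]=0; m[:, 390:]=0
    m=cv2.morphologyEx(m,cv2.MORPH_CLOSE,np.ones((3,3)))
    cs,_=cv2.findContours(m,cv2.RETR_EXTERNAL,cv2.CHAIN_APPROX_NONE)
    for c in cs:
        if cv2.contourArea(c)<150: continue
        r=cv2.minAreaRect(c); print(n,cv2.contourArea(c),r); print(cv2.boxPoints(r).round(1).tolist())
    o=cv2.resize(im[160:320,140:500] if n=="top" else im[90:410,190:500],None,fx=2.2 if n=="top" else 1.8,fy=2.2 if n=="top" else 1.8,interpolation=cv2.INTER_CUBIC); cv2.imwrite(f"pics/{n}0z.png",o)
E
```

```text
top 174.0 ((554.5000610351562, 289.0000305175781), (14.849241256713867, 14.849242210388184), 45.0)
[[544.0, 289.0], [554.5, 278.5], [565.0, 289.0], [554.5, 299.5]]
top 1057.5 ((271.13079833984375, 280.6372985839844), (50.22895812988281, 22.33481788635254), 1.3971812725067139)
[[245.8000030517578, 291.20001220703125], [246.3000030517578, 268.8999938964844], [296.5, 270.1000061035156], [296.0, 292.3999938964844]]
top 985.0 ((440.5, 272.0), (22.0, 49.0), 90.0)
[[416.0, 261.0], [465.0, 261.0], [465.0, 283.0], [416.0, 283.0]]
side 1636.5 ((349.6922607421875, 346.0384521484375), (62.40376663208008, 31.063207626342773), 56.30992889404297)
[[319.5, 328.70001220703125], [345.29998779296875, 311.5], [379.8999938964844, 363.3999938964844], [354.1000061035156, 380.6000061035156]]
side 802.0 ((252.36001586914062, 224.97999572753906), (42.80000305175781, 23.799999237060547), 53.13010025024414)
[[230.0, 215.0], [249.0, 200.6999969482422], [274.70001220703125, 235.0], [255.6999969482422, 249.1999969482422]]
```

```bash
python3 - <<'E'
import cv2
im=cv2.imread("pics/top0.png")
cv2.imwrite("pics/irz.png",cv2.resize(im[190:320,155:325],None,fx=4.6,fy=4.6,interpolation=cv2.INTER_CUBIC))
E
```

```text
(no output)
```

View pics/irz.png

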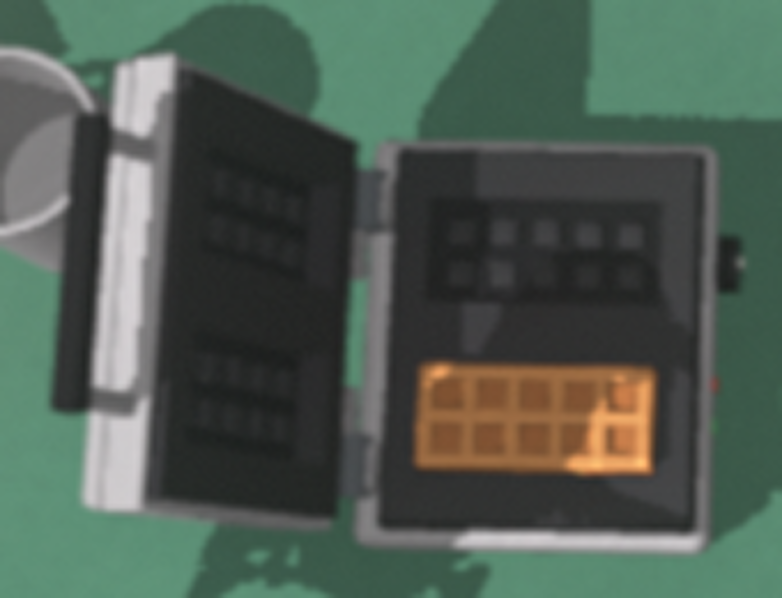

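View pics/side0z.png

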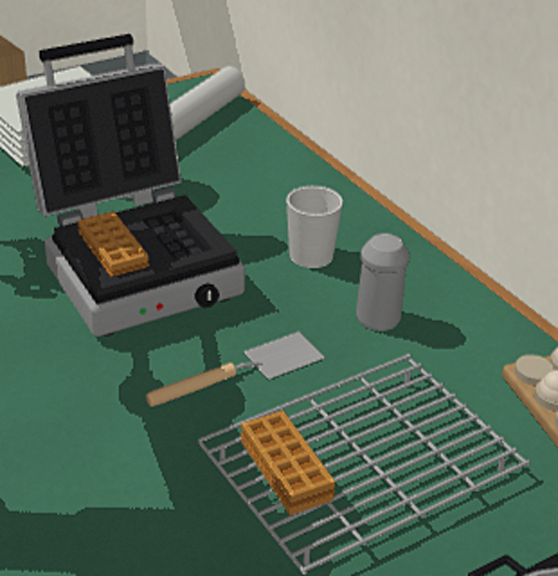

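View pics/top0z.png

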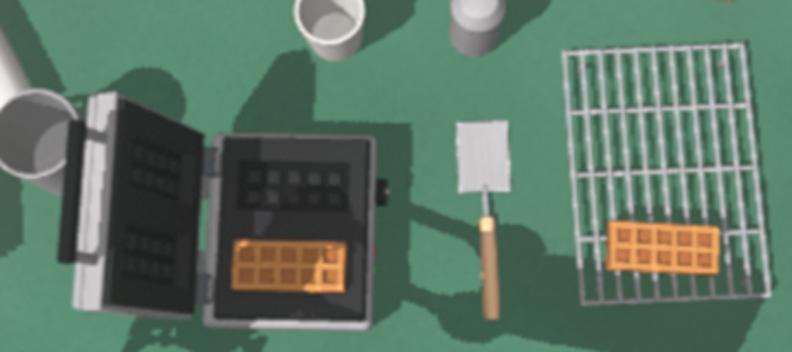

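```bash
python3 - <<'E'
from h import *
f=lambda a,s,o:(a[0]/s+o[0],a[1]/s+o[1])
print("waffle top",[onz("top",*f(a,4.6,(155,190)),.103).round(4)[:2].tolist() for a in [(418,364),(655,370),(651,470),(415,468)]], onz("top",271.13,280.64,.103))
print("land corners",[onz("top",*f(a,4.6,(155,190)),.085).round(4)[:2].tolist() for a in [(400,150),(700,155),(690,528),(378,530)]])
print("rack",[onz("top",*f(a,2.2,(140,160)),.028).round(4)[:2].tolist() for a in [(563,52),(745,44),(768,295),(582,303)]])
print("first",[onz("top",*f(a,2.2,(140,160)),.06).round(4)[:2].tolist() for a in [(609,220),(720,227),(718,274),(606,270)]])
# bar ends
for t,s in [((90,115),(132,40)),((70,410),(40,52)),((80,262),(86,46))]:
    print("bar",tri([ray("top",*f(t,4.6,(155,190))),ray("side",*f(s,1.8,(190,90)))]))
# spatula, cup, shaker rough
for a in [(485,120),(490,318)]: print("spat",onz("top",*f(a,2.2,(140,160)),.01).round(3))
print("side waffle top", onz("side",*f((113,238),1.8,(190,90)),.103))
E
```

```text
waffle top [[0.4848, 0.2607], [0.4782, 0.1304], [0.4235, 0.1332], [0.4278, 0.2619]] [0.45402941 0.19681072 0.103     ]
land corners [[0.6098, 0.2749], [0.6025, 0.1044], [0.3926, 0.1134], [0.3958, 0.2851]]
rack [[0.7228, -0.1416], [0.7273, -0.3718], [0.4115, -0.3727], [0.4075, -0.1481]]
first [[0.5031, -0.1807], [0.4913, -0.3122], [0.4355, -0.3054], [0.4436, -0.1736]]
bar (array([0.58234193, 0.38161844, 0.30046335]), [np.float64(0.0013202171219951772), np.float64(0.001320217121995522)])
bar (array([0.4414153 , 0.38260589, 0.31096253]), [np.float64(0.000492207244260813), np.float64(0.0004922072442606836)])
bar (array([0.51067336, 0.38219231, 0.30578678]), [np.float64(0.0007279356069555707), np.float64(0.0007279356069555382)])
spat [ 0.641 -0.041  0.01 ]
spat [ 0.393 -0.038  0.01 ]
side waffle top [0.45577491 0.19236587 0.103     ]
```

```bash
cat >> h.py <<'E'
def yaw(q):
    w,x,y,z=q; return np.arctan2(2*(x*y+w*z),1-2*(y*y+z*z))
def go(p=None,yw=None):
    s=manip.get_state(); y=yaw(s["ee_rot"]); P=s["position"]; c,sn=np.cos(y),np.sin(y)
    print("t",round(s["clock"],2),"P",P.round(4),"yaw",round(y,4),"F",s["contact_force"].round(1),"w",round(s["width"],4))
    if p is not None:
        d=np.array(p)-P; print("tool shift",np.round([c*d[0]+sn*d[1],sn*d[0]-c*d[1],-d[2]],4))
    if yw is not None: print("turn",round((y-yw+np.pi)%(2*np.pi)-np.pi,4))
E
python3 -c "
from h import *
go((.25,.2,.23),-.045)
T=manip.calibration('wrist')['camera_from_world'];print(-T[:3,:3].T@T[:3,3])"
```

```text
t 0.15 P [0.231  0.5261 0.2306] yaw 1.1569 F [ 0.9 -0.3  0.2] w 0.0854
tool shift [-0.2909  0.1485  0.0006]
turn 1.2019
[0.16774129 0.55373605 0.37206195]
```

>>> send_rows --pt "1 0 0 0 0.171" --pt "1 0 0 0 0.171" --pt "1 0 0 0 0.171" --pt "1 0 0 0 0.171" --pt "1 0 0 0 0.171" --pt "1 0 0 0 0.171" --pt "1 0 0 0 0.171" --pt "1 0 0 0 0"

```text
clock: 1.15
position: [0.2311, 0.5263, 0.231]
ee_rot: [0.0, 1.0, -0.019, -0.0]
contact_force: [0.2, 0.1, 0.2]
width: 0.0854
```

```bash
python3 -c "
from h import *
go((.25,.2,.26),-.045)"
```

```text
t 1.15 P [0.2311 0.5263 0.231 ] yaw -0.038 F [0.2 0.1 0.2] w 0.0854
tool shift [ 0.0313  0.3254 -0.029 ]
turn 0.007
```

>>> send_rows --pt "1 0 0.046 -0.005 0" --pt "1 0.005 0.046 -0.005 0" --pt "1 0.005 0.046 -0.005 0" --pt "1 0.005 0.046 -0.005 0" --pt "1 0.005 0.046 -0.005 0" --pt "1 0.005 0.046 -0.004 0" --pt "1 0.005 0.05 0 0" --pt "1 0 0 0 0"

```text
clock: 2.15
position: [0.2479, 0.197, 0.2604]
ee_rot: [0.0, 1.0, -0.022, 0.0]
contact_force: [-0.3, 0.1, -0.1]
width: 0.085
```

>>> send_rows --pt "1 0.03 0 0 0" --pt "1 0.03 0 0 0" --pt "1 0.03 0 0 0" --pt "1 0.03 0 0 0" --pt "1 0.03 0 0 0" --pt "1 0.03 0 0 0" --pt "1 0.02 0 0 0" --pt "1 0 0 0 0"

```text
clock: 3.15
position: [0.4488, 0.1922, 0.2597]
ee_rot: [-0.0, 1.0, -0.02, -0.001]
contact_force: [-0.4, -0.6, -1.3]
width: 0.0854
```

```bash
python3 -c "
from h import *
go((.454,.196,.16),-.04)
im=manip.get_image('wrist');cv2.imwrite('pics/w1.png',im[:,:,::-1])"
```

```text
t 3.15 P [0.4488 0.1922 0.2597] yaw -0.0391 F [-0.4 -0.6 -1.3] w 0.0854
tool shift [ 0.0051 -0.004   0.0997]
turn 0.0009
```

View pics/w1.png

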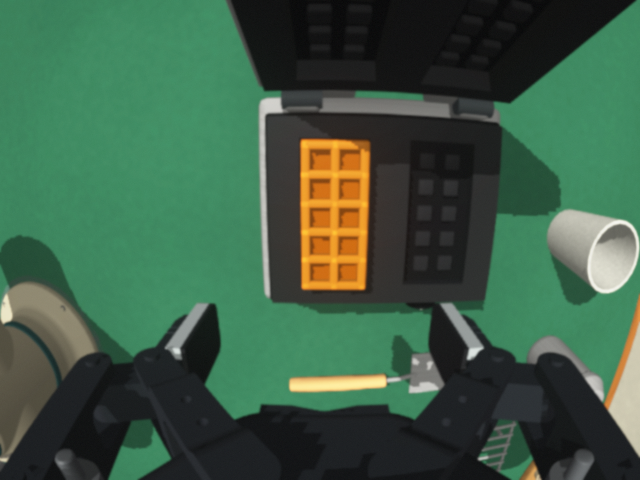

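```bash
python3 - <<'E'
from h import *
im=cv2.imread("pics/w1.png");hsv=cv2.cvtColor(im,cv2.COLOR_BGR2HSV)
m=cv2.inRange(hsv,(8,140,60),(24,255,255));m[:120]=0;m[310:]=0;m[:,:280]=0;m[:,400:]=0
m=cv2.morphologyEx(m,cv2.MORPH_CLOSE,np.ones((5,5)))
c=max(cv2.findContours(m,0,1)[0],key=cv2.contourArea)
a=cv2.approxPolyDP(c,6,True)[:,0];print(a.tolist())
p=np.array([onz("wrist",*q,.103) for q in a]);print(p.round(4));
w=np.array([onz("wrist",*q[0],.103)[:2] for q in c],np.float32)
print(cv2.minAreaRect(w*1000))
o=[onz("wrist",*q,.085)[:2].round(4).tolist() for q in [(268,113),(500,122),(485,303),(270,300)]];print(o)
go()
E
```

```text
[[301, 138], [301, 288], [364, 290], [370, 142]]
[[0.4329 0.2643 0.103 ]
 [0.4261 0.1372 0.103 ]
 [0.481  0.1331 0.103 ]
 [0.4876 0.2592 0.103 ]]
((456.9947509765625, 198.71011352539062), (129.12930297851562, 57.595664978027344), 87.6252212524414)
[[0.4048, 0.2876], [0.6104, 0.2793], [0.6062, 0.1035], [0.3946, 0.1183]]
t 3.2 P [0.4476 0.1921 0.2599] yaw -0.0391 F [ 0.2 -0.1 -0.5] w 0.0854
```

>>> send_rows --pt "1 0.004 -0.003 0.03 0.003" --pt "1 0.004 -0.003 0.03 0" --pt "1 0 0 0.03 0" --pt "1 0 0 0.03 0" --pt "1 0 0 0.015 0" --pt "1 0 0 0 0" --pt "1 0 0 0 0"

```text
clock: 4.08
position: [0.4569, 0.1976, 0.1265]
ee_rot: [-0.0, 1.0, -0.021, 0.001]
contact_force: [0.0, -0.2, -0.8]
width: 0.0853
```

```bash
python3 -c "
from h import *
go((.456,.198,.088),-.042)
im=manip.get_image('wrist');cv2.imwrite('pics/w2.png',im[:,:,::-1])
im=manip.get_image('side');cv2.imwrite('pics/s2.png',cv2.resize(im[100:290,170:360,::-1],None,fx=3,fy=3))"
```

```text
t 4.08 P [0.4569 0.1976 0.1265] yaw -0.0428 F [ 0.  -0.2 -0.8] w 0.0853
tool shift [-0.0009 -0.0004  0.0385]
turn -0.0008
```

View pics/w2.png

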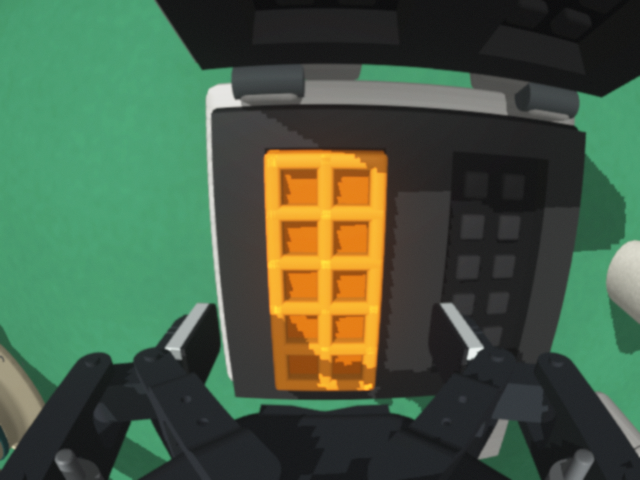

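View pics/s2.png

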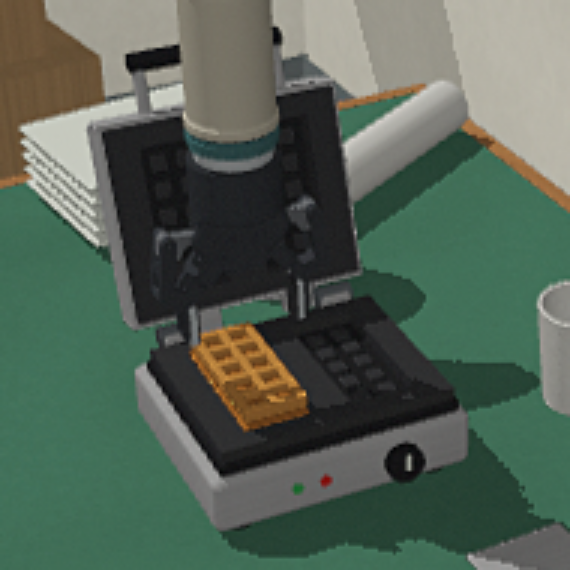

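>>> send_rows --pt "0.82 0 0 0.01 0" --pt "0.82 0 0 0.01 0" --pt "0.82 0 0 0.01 0" --pt "0.82 0 0 0.008 0" --pt "0.82 0 0 0.004 0" --pt "0.82 0 0 0 0" --squeeze 20

```text
clock: 4.92
position: [0.4561, 0.1972, 0.0829]
ee_rot: [0.0, 1.0, -0.021, -0.0]
contact_force: [1.0, 0.3, -0.4]
width: 0.0704
```

```bash
python3 -c "
from h import *
go((.456,.198,.083),-.042)
im=manip.get_image('wrist');cv2.imwrite('pics/w3.png',im[:,:,::-1])
im=manip.get_image('side');cv2.imwrite('pics/s3.png',cv2.resize(im[100:290,170:360,::-1],None,fx=3,fy=3))"
```

```text
t 4.92 P [0.4561 0.1972 0.0829] yaw -0.043 F [ 1.   0.3 -0.4] w 0.0704
tool shift [-0.0001 -0.0008 -0.0001]
turn -0.001
```

View pics/s3.png

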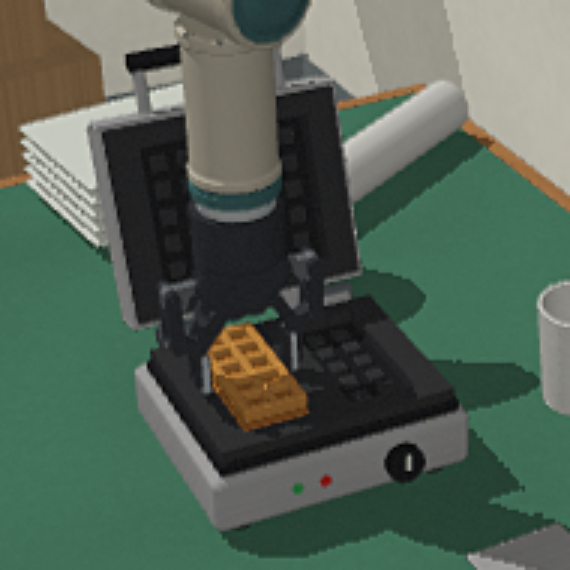

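View pics/w3.png

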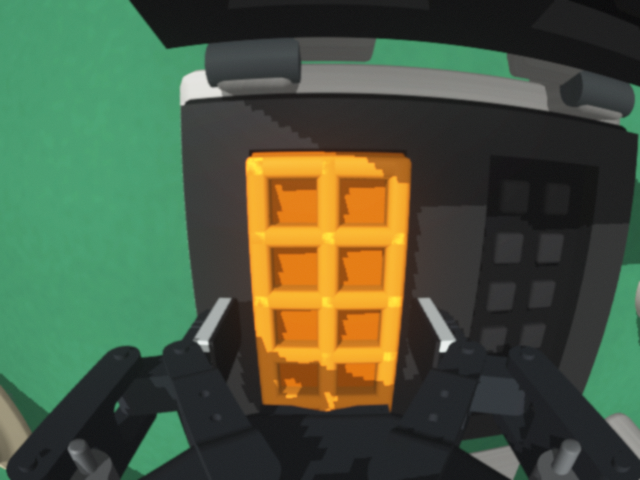

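>>> send_rows --pt "0.72 0 0 0 0" --pt "0.66 0 0 0 0" --pt "0.6 0 0 0 0" --pt "0.55 0 0 0 0" --pt "0.5 0 0 0 0" --pt "0.5 0 0 0 0" --squeeze 20

```text
clock: 5.78
position: [0.4568, 0.1973, 0.0838]
ee_rot: [-0.0, 1.0, -0.021, 0.001]
contact_force: [0.8, 0.2, 5.3]
width: 0.0557
```

```bash
python3 -c "
from h import *
go((.456,.198,.083),-.042)
im=manip.get_image('wrist');cv2.imwrite('pics/w4.png',im[:,:,::-1])"
```

```text
t 5.78 P [0.4568 0.1973 0.0838] yaw -0.043 F [0.8 0.2 5.3] w 0.0557
tool shift [-0.0008 -0.0006  0.0008]
turn -0.001
```

View pics/w4.png

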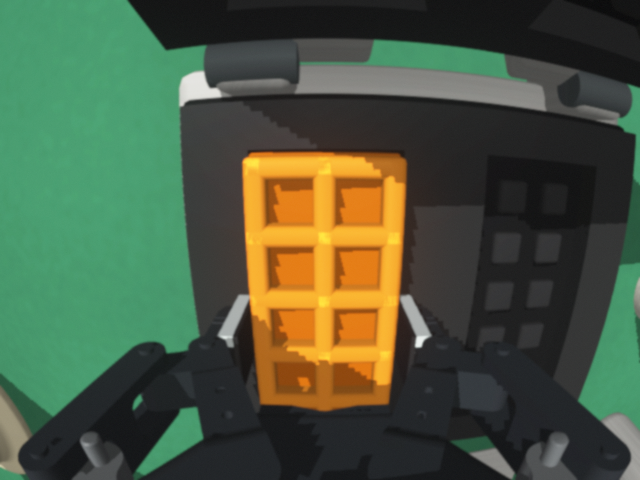

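>>> send_rows --pt "0.5 0 0 -0.004 0" --pt "0.5 0 0 -0.008 0" --pt "0.5 0 0 -0.01 0" --pt "0.5 0 0 -0.015 0" --pt "0.5 0 0 -0.015 0" --pt "0.5 0 0 -0.015 0" --pt "0.5 0 0 -0.01 0" --pt "0.5 0 0 0 0"

```text
clock: 6.82
position: [0.4568, 0.1974, 0.1613]
ee_rot: [-0.0, 1.0, -0.021, 0.001]
contact_force: [-0.4, 0.0, -1.0]
width: 0.0554
```

```bash
python3 -c "
from h import *
go((.456,.198,.2),-.042)
im=manip.get_image('wrist');cv2.imwrite('pics/w5.png',im[:,:,::-1])
im=manip.get_image('side');cv2.imwrite('pics/s5.png',cv2.resize(im[100:290,170:360,::-1],None,fx=3,fy=3))"
```

```text
t 6.83 P [0.4568 0.1974 0.1613] yaw -0.0429 F [-0.4  0.  -1. ] w 0.0554
tool shift [-0.0008 -0.0006 -0.0387]
turn -0.0009
```

View pics/s5.png

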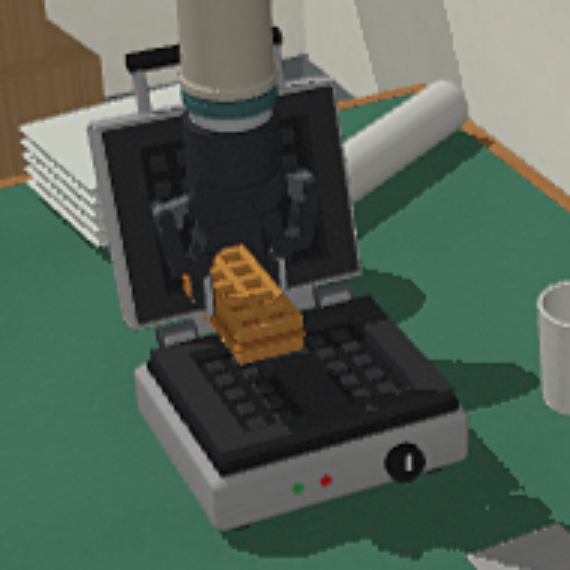

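View pics/w5.png

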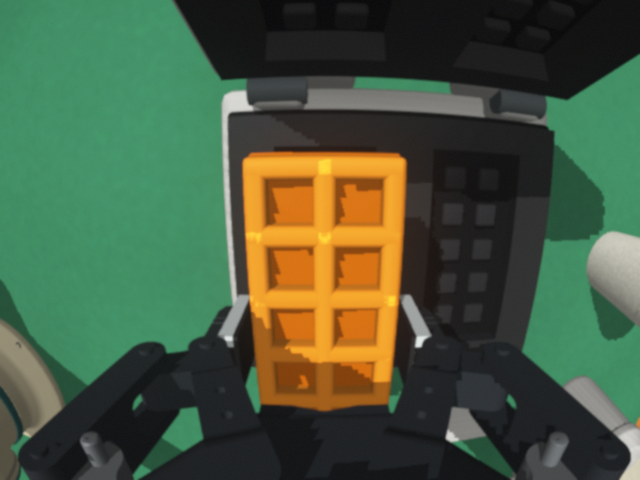

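>>> send_rows --pt "0.5 0 0 -0.02 0" --pt "0.5 0 0.01 -0.025 0" --pt "0.5 0.01 0.02 -0.01 0" --pt "0.5 0.015 0.03 0 0" --pt "0.5 0.015 0.035 0 0" --pt "0.5 0.015 0.035 0 0" --pt "0.5 0.015 0.035 0 0" --pt "0.5 0.015 0.035 0 0"

```text
clock: 7.92
position: [0.5324, -0.0074, 0.2143]
ee_rot: [-0.0, 1.0, -0.022, -0.001]
contact_force: [-0.7, 1.2, -0.7]
width: 0.0554
```

>>> send_rows --pt "0.5 0.015 0.035 0 0" --pt "0.5 0.015 0.035 0 0" --pt "0.5 0.02 0.035 0 0" --pt "0.5 0.02 0.035 0 0" --pt "0.5 0.02 0.035 0 0" --pt "0.5 0.02 0.035 0 0" --pt "0.5 0.01 0.015 0 0" --pt "0.5 0 0 0 0"

```text
clock: 8.93
position: [0.6426, -0.2365, 0.214]
ee_rot: [-0.001, 1.0, -0.022, -0.001]
contact_force: [0.1, 1.0, -1.7]
width: 0.0554
```

```bash
python3 -c "
from h import *
go((.643,-.258,.08),-.0)
im=manip.get_image('wrist');cv2.imwrite('pics/w6.png',im[:,:,::-1])
im=manip.get_image('top');cv2.imwrite('pics/t6.png',im[:,:,::-1])"
```

```text
t 8.93 P [ 0.6426 -0.2365  0.214 ] yaw -0.0442 F [ 0.1  1.  -1.7] w 0.0554
tool shift [0.0013 0.0215 0.134 ]
turn -0.0442
```

View pics/w6.png

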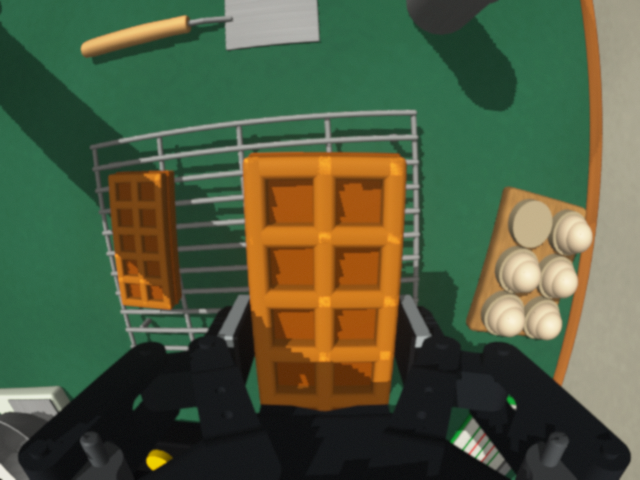

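View pics/t6.png

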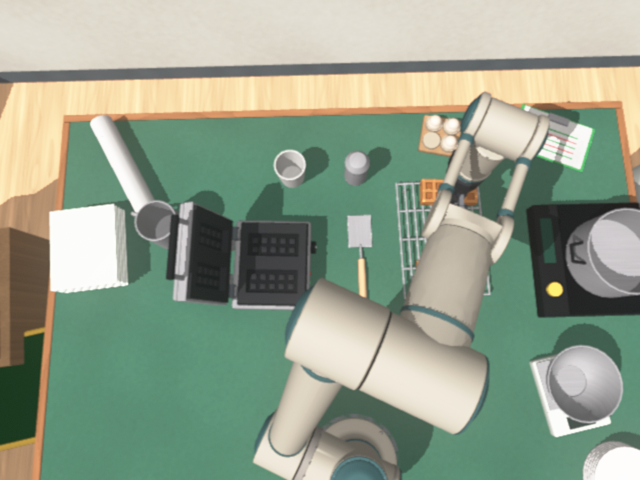

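```bash
python3 -c "
from h import *
for q in [(94,147),(415,113)]: print(onz('wrist',*q,.028).round(4))
for q in [(110,173),(172,171),(170,308),(122,305)]: print('fw',onz('wrist',*q,.06).round(4))
"
```

```text
[ 0.416  -0.1482  0.028 ]
[ 0.7272 -0.1418  0.028 ]
fw [ 0.4538 -0.1756  0.06  ]
fw [ 0.5171 -0.1805  0.06  ]
fw [ 0.4949 -0.306   0.06  ]
fw [ 0.4408 -0.3036  0.06  ]
```

>>> send_rows --pt "0.5 0 0.01 0.02 -0.02" --pt "0.5 0 0.01 0.025 -0.02" --pt "0.5 0 0.002 0.025 0" --pt "0.5 0 0 0.025 0" --pt "0.5 0 0 0.025 0" --pt "0.5 0 0 0.015 0" --pt "0.5 0 0 0.01 0" --pt "0.5 0 0 0 0"

```text
clock: 10.02
position: [0.6419, -0.2576, 0.0701]
ee_rot: [-0.0, 1.0, -0.001, -0.0]
contact_force: [-0.8, 0.8, -1.2]
width: 0.0554
```

```bash
python3 -c "
from h import *
go((.643,-.258,.042),-.0)
im=manip.get_image('side');cv2.imwrite('pics/s6.png',cv2.resize(im[230:430,280:500,::-1],None,fx=3.,fy=3.))"
```

```text
t 10.03 P [ 0.6419 -0.2576  0.0701] yaw -0.0026 F [-0.8  0.8 -1.2] w 0.0554
tool shift [0.0011 0.0004 0.0281]
turn -0.0026
```

View pics/s6.png

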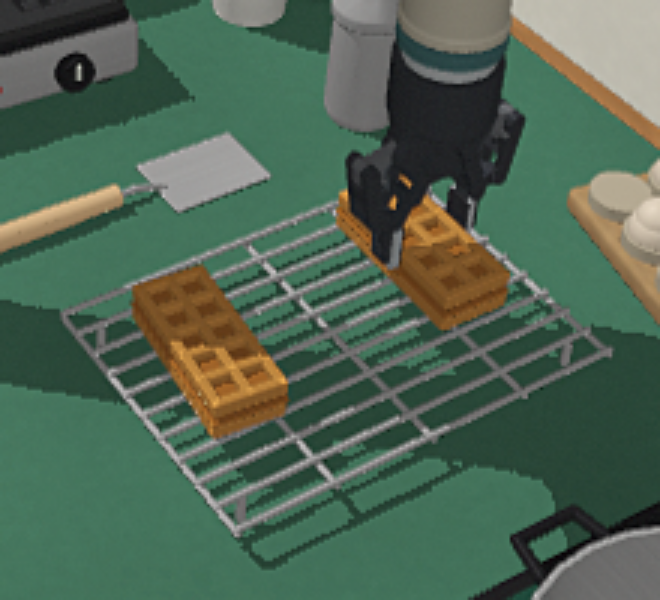

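>>> send_rows --pt "0.5 0 0 0.01 0" --pt "0.5 0 0 0.008 0" --pt "0.5 0 0 0.004 0" --pt "0.5 0 0 0.002 0" --pt "0.5 0 0 0.002 0" --pt "0.5 0 0 0 0" --pt "0.5 0 0 0 0"

```text
clock: 10.95
position: [0.6423, -0.2582, 0.0445]
ee_rot: [0.0, 1.0, -0.001, 0.0]
contact_force: [0.4, 0.0, -0.6]
width: 0.0557
```

>>> send_rows --pt "0.5 0 0 0.001 0" --pt "0.5 0 0 0.001 0" --pt "0.5 0 0 0 0"

```text
clock: 11.32
position: [0.642, -0.2581, 0.0422]
ee_rot: [-0.0, 1.0, -0.002, -0.0]
contact_force: [-0.3, -0.2, -1.5]
width: 0.0555
```

>>> send_rows --pt "0.5 0 0 0.001 0" --pt "0.5 0 0 0.0005 0" --pt "0.5 0 0 0 0"

```text
clock: 11.7
position: [0.6421, -0.2582, 0.0409]
ee_rot: [-0.0, 1.0, -0.002, 0.0]
contact_force: [-0.6, -0.0, -1.0]
width: 0.0554
```

>>> send_rows --pt "0.5 0 0 0.001 0" --pt "0.5 0 0 0 0" --pt "0.5 0 0 0 0"

```text
clock: 12.08
position: [0.6421, -0.2582, 0.0408]
ee_rot: [0.0, 1.0, -0.001, 0.0]
contact_force: [-2.6, 0.9, 5.7]
width: 0.0556
```

>>> send_rows --pt "0.5 0 0 0.001 0" --pt "0.5 0 0 0 0" --pt "0.5 0 0 0 0"

```text
clock: 12.45
position: [0.6422, -0.2582, 0.0408]
ee_rot: [0.0, 1.0, -0.001, 0.0]
contact_force: [-2.4, 1.3, 9.6]
width: 0.0556
```

```bash
python3 -c "
from h import *
go()
im=manip.get_image('side');cv2.imwrite('pics/s7.png',cv2.resize(im[230:430,280:500,::-1],None,fx=3.,fy=3.))"
```

```text
t 12.45 P [ 0.6422 -0.2582  0.0408] yaw -0.0028 F [-2.4  1.3  9.6] w 0.0556
```

View pics/s7.png

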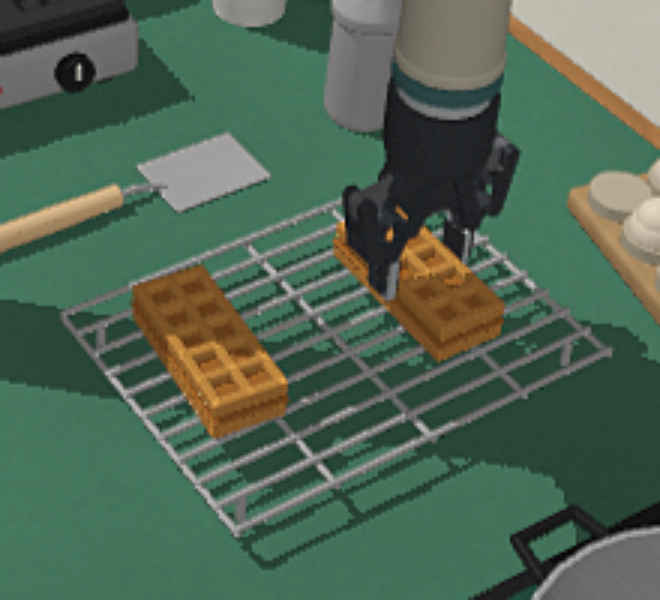

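>>> send_rows --pt "0.5 0 0 -0.001 0" --pt "0.64 0 0 0 0" --pt "0.66 0 0 0 0" --pt "0.7 0 0 0 0" --pt "0.76 0 0 0 0" --pt "0.82 0 0 0 0" --pt "0.9 0 0 0 0" --pt "0.9 0 0 0 0"

```text
clock: 13.5
position: [0.6422, -0.2581, 0.0398]
ee_rot: [-0.0, 1.0, -0.001, 0.0]
contact_force: [0.0, 0.3, 0.7]
width: 0.0769
```

```bash
python3 -c "
from h import *
go()
im=manip.get_image('side');cv2.imwrite('pics/s8.png',cv2.resize(im[230:430,280:500,::-1],None,fx=3.,fy=3.))"
```

```text
t 13.5 P [ 0.6422 -0.2581  0.0398] yaw -0.003 F [0.  0.3 0.7] w 0.0769
```

View pics/s8.png

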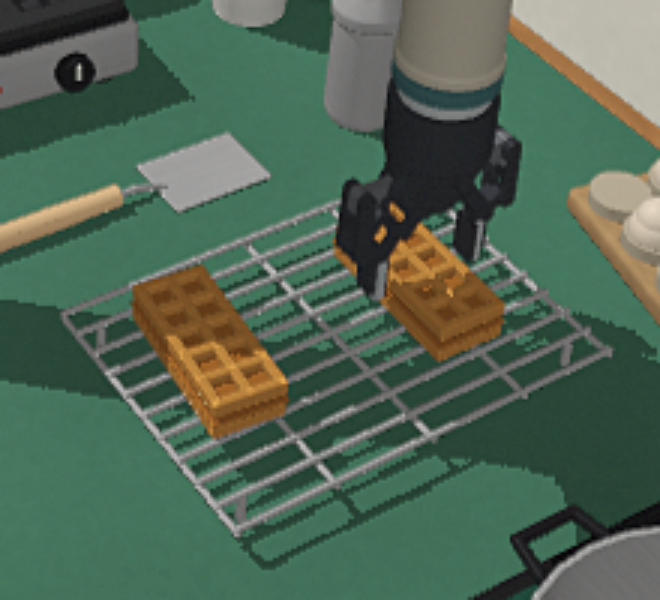

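>>> send_rows --pt "0.95 0 0 -0.015 0" --pt "1 0 0 -0.03 0" --pt "1 0 0 -0.05 0" --pt "1 0 0 -0.055 0" --pt "1 0 0 -0.055 0" --pt "1 0 0 -0.055 0" --pt "1 0 0 -0.055 0" --pt "1 0 0 -0.04 0"

```text
clock: 14.55
position: [0.6419, -0.258, 0.3995]
ee_rot: [0.001, 1.0, -0.001, 0.002]
contact_force: [0.5, -0.7, -0.2]
width: 0.0851
```

```bash
python3 -c "
from h import *
go((.5,0.1,.41),1.531)
im=manip.get_image('wrist');cv2.imwrite('pics/w9.png',im[:,:,::-1])
im=manip.get_image('top');cv2.imwrite('pics/t9.png',im[:,:,::-1])"
```

```text
t 14.55 P [ 0.6419 -0.258   0.3995] yaw -0.003 F [ 0.5 -0.7 -0.2] w 0.0851
tool shift [-0.143  -0.3576 -0.0105]
turn -1.534
```

View pics/w9.png

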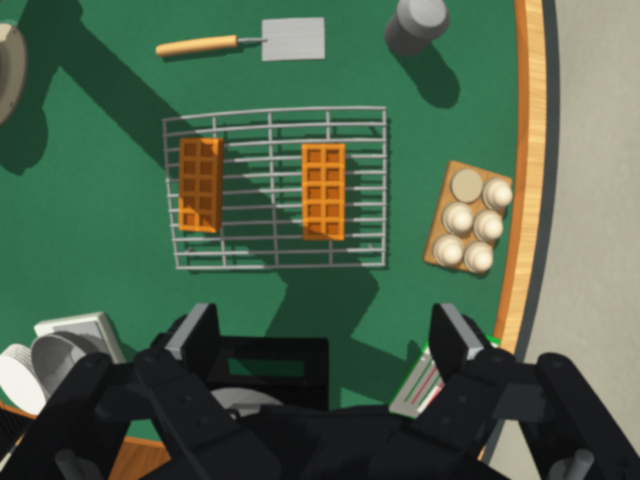

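>>> send_rows --pt "1 -0.01 -0.03 -0.005 0" --pt "1 -0.02 -0.045 -0.005 0" --pt "1 -0.02 -0.05 -0.005 0" --pt "1 -0.02 -0.05 0 0" --pt "1 -0.02 -0.05 0 0" --pt "1 -0.02 -0.05 0 0" --pt "1 -0.02 -0.05 0 0" --pt "1 -0.01 -0.03 0 0"

```text
clock: 15.65
position: [0.5012, 0.0993, 0.4102]
ee_rot: [-0.0, 1.0, -0.001, 0.0]
contact_force: [0.4, -0.0, 0.9]
width: 0.0858
```

>>> send_rows --pt "1 0 0 0 -0.18" --pt "1 0 0 0 -0.18" --pt "1 0 0 0 -0.18" --pt "1 0 0 0 -0.18" --pt "1 0 0 0 -0.18" --pt "1 0 0 0 -0.18" --pt "1 0 0 0 -0.18" --pt "1 0 0 0 -0.18"

```text
clock: 16.65
position: [0.5025, 0.0972, 0.4097]
ee_rot: [-0.0, 0.751, 0.66, -0.0]
contact_force: [1.0, -0.0, 0.1]
width: 0.0854
```

>>> send_rows --pt "1 0 0 0 -0.094" --pt "1 0 0 0 0" --pt "1 0 0 0 0"

```text
clock: 17.02
position: [0.5029, 0.0972, 0.4098]
ee_rot: [-0.0, 0.721, 0.692, -0.0]
contact_force: [0.2, -0.4, 0.2]
width: 0.0855
```

```bash
python3 -c "
from h import *
go((.51,0.382,.41),1.531)
im=manip.get_image('wrist');cv2.imwrite('pics/w10.png',im[:,:,::-1])
im=manip.get_image('side');cv2.imwrite('pics/s10.png',im[:,:,::-1])"
```

```text
t 17.02 P [0.5029 0.0972 0.4098] yaw 1.5297 F [ 0.2 -0.4  0.2] w 0.0855
tool shift [ 2.848e-01 -4.600e-03 -2.000e-04]
turn -0.0013
```

View pics/w10.png

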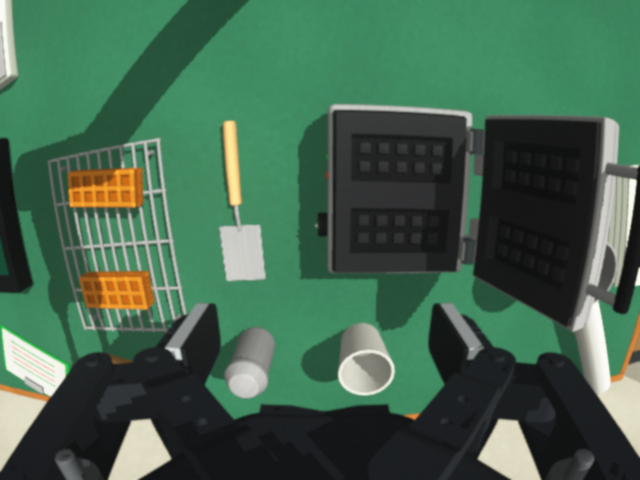

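View pics/s10.png

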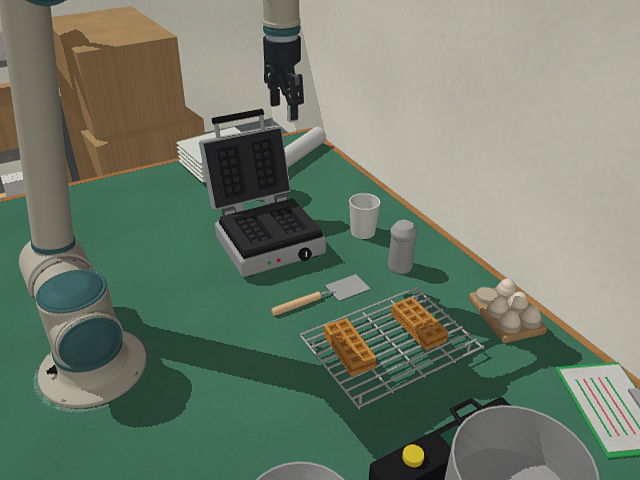

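>>> send_rows --pt "1 0.025 0 0 0" --pt "1 0.045 -0.001 0 0" --pt "1 0.045 -0.001 0 0" --pt "1 0.045 -0.001 0 0" --pt "1 0.045 -0.001 0 0" --pt "1 0.045 0 0 0" --pt "1 0.034 0 0 0" --pt "1 0 0 0 0"

```text
clock: 18.12
position: [0.5103, 0.3835, 0.4085]
ee_rot: [-0.0, 0.72, 0.694, -0.001]
contact_force: [0.7, -0.2, 0.2]
width: 0.0854
```

```bash
python3 -c "
from h import *
go((.51,0.382,.41),1.531)
print(manip.get_state()['qpos'].round(2))
im=manip.get_image('wrist');cv2.imwrite('pics/w11.png',im[:,:,::-1])
im=manip.get_image('side');cv2.imwrite('pics/s11.png',cv2.resize(im[50:250,150:350,::-1],None,fx=3,fy=3))"
```

```text
t 18.12 P [0.5103 0.3835 0.4085] yaw 1.5337 F [ 0.7 -0.2  0.2] w 0.0854
tool shift [-0.0015 -0.0002 -0.0015]
turn 0.0027
[ 0.54  0.34  0.98  0.    1.82 -1.  ]
```

View pics/w11.png

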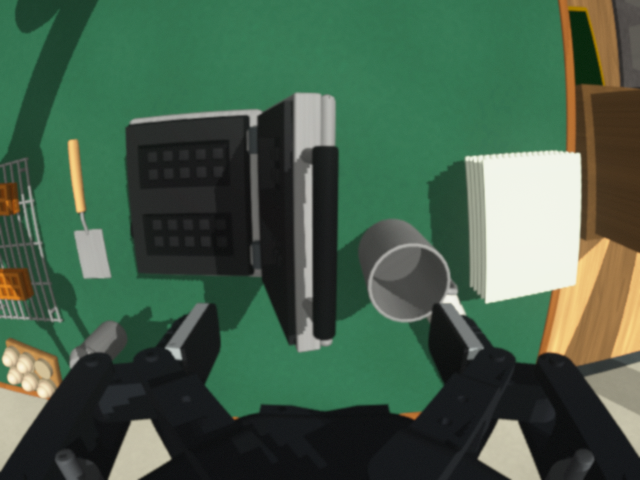

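View pics/s11.png

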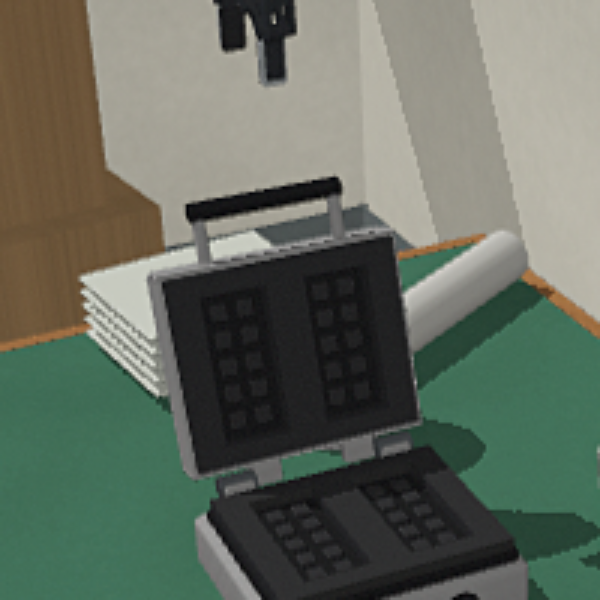

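```bash
python3 - <<'E'
from h import *
for q in [(325.5,148),(324,338),(325,243)]: print(onz("wrist",*q,.306).round(4))
im=cv2.imread("pics/s11.png")
E
```

```text
[0.4462 0.3836 0.306 ]
[0.585  0.3771 0.306 ]
[0.5105 0.3807 0.306 ]
```

>>> send_rows --pt "1 -0.003 0.004 0.02 0" --pt "1 0 0 0.03 0" --pt "1 0 0 0.03 0" --pt "1 0 0 0.02 0" --pt "1 0 0 0.015 0" --pt "1 0 0 0.004 0" --pt "1 0 0 0 0"

```text
clock: 19.1
position: [0.5147, 0.3778, 0.2914]
ee_rot: [0.0, 0.721, 0.693, 0.0]
contact_force: [-0.1, -0.6, -0.5]
width: 0.0855
```

```bash
python3 -c "
from h import *
go((.514,0.380,.29),1.531)
im=manip.get_image('wrist');cv2.imwrite('pics/w12.png',im[:,:,::-1])
im=manip.get_image('side');cv2.imwrite('pics/s12.png',cv2.resize(im[50:250,150:350,::-1],None,fx=3,fy=3))"
```

```text
t 19.1 P [0.5147 0.3778 0.2914] yaw 1.5305 F [-0.1 -0.6 -0.5] w 0.0855
tool shift [ 0.0022 -0.0007  0.0014]
turn -0.0005
```

View pics/w12.png

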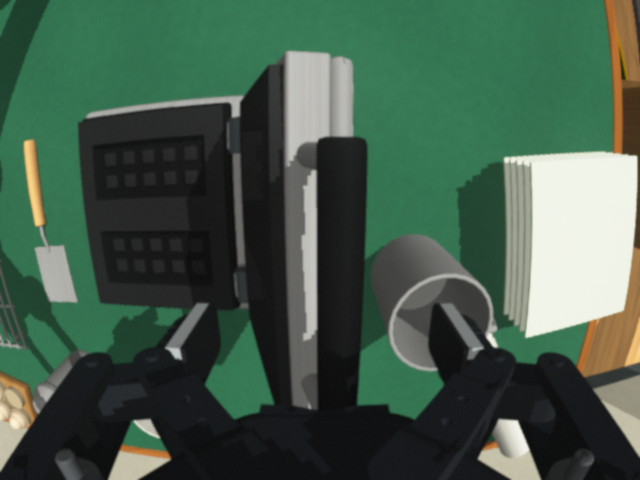

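View pics/s12.png

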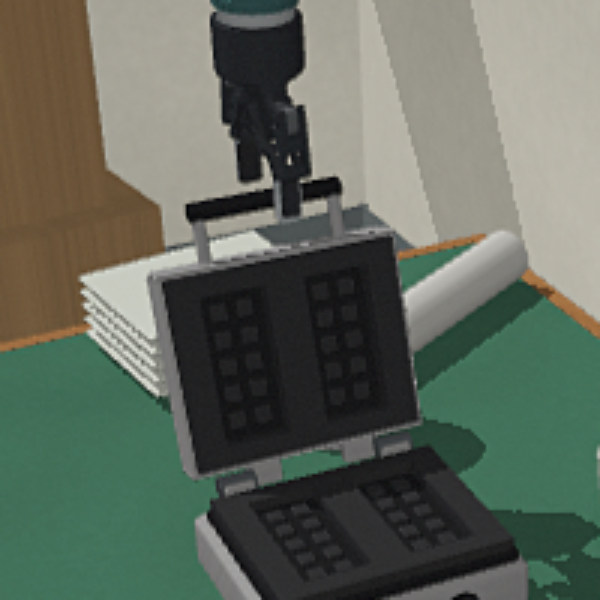

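>>> send_rows --pt "0.8 0.003 0 0 0" --pt "0.6 0 0 0 0" --pt "0.4 0 0 0 0" --pt "0.2 0 0 0 0" --pt "0 0 0 0 0" --pt "0 0 0 0 0" --pt "0 0 0 0 0" --pt "0 0 0 0 0" --squeeze 35

```text
clock: 20.2
position: [0.5146, 0.3816, 0.2912]
ee_rot: [-0.0, 0.721, 0.693, 0.001]
contact_force: [0.3, 4.0, 3.6]
width: 0.0169
```

```bash
python3 -c "
from h import *
go((.514,0.380,.29),1.531)
im=manip.get_image('wrist');cv2.imwrite('pics/w13.png',im[:,:,::-1])"
```

```text
t 20.2 P [0.5146 0.3816 0.2912] yaw 1.5312 F [0.3 4.  3.6] w 0.0169
tool shift [-0.0017 -0.0005  0.0012]
turn 0.0002
```

View pics/w13.png

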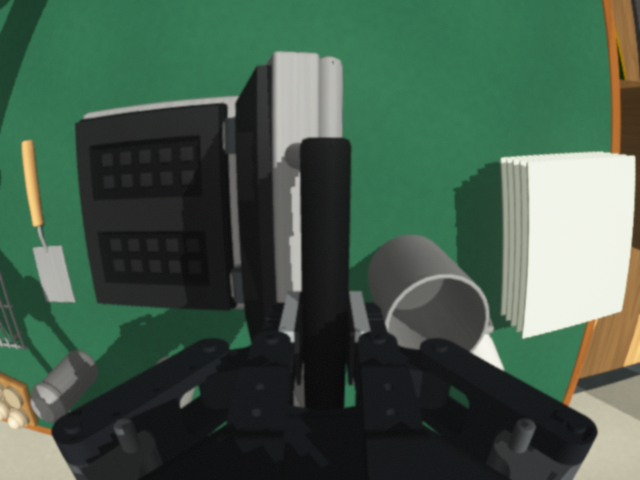

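```bash
python3 - <<'E'
import numpy as np
R=.2357; ph=1.945
st=[.03,.05]+[.07]*23+[.05,.04,.03,.02,.02]
for i,s in enumerate(st):
    n=max(ph-s,.0765); print(i,round(n-.0765,3),"dx",round(-R*(np.cos(n)-np.cos(ph)),4),"dz",round(-R*(np.sin(n)-np.sin(ph)),4), "rel",round(-R*np.cos(n),4),round(.085+R*np.sin(n),4)); ph=n
E
```

```text
0 1.839 dx -0.0066 dz -0.0025 rel 0.0795 0.3069
1 1.788 dx -0.0112 dz -0.0037 rel 0.0683 0.3106
2 1.718 dx -0.0159 dz -0.0042 rel 0.0524 0.3148
3 1.648 dx -0.0162 dz -0.0031 rel 0.0362 0.3179
4 1.578 dx -0.0164 dz -0.002 rel 0.0198 0.3199
5 1.508 dx -0.0165 dz -0.0008 rel 0.0033 0.3207
6 1.438 dx -0.0165 dz 0.0003 rel -0.0131 0.3203
7 1.368 dx -0.0164 dz 0.0015 rel -0.0296 0.3188
8 1.298 dx -0.0163 dz 0.0026 rel -0.0459 0.3162
9 1.228 dx -0.0161 dz 0.0038 rel -0.0619 0.3124
10 1.158 dx -0.0158 dz 0.0049 rel -0.0777 0.3075
11 1.088 dx -0.0154 dz 0.006 rel -0.093 0.3016
12 1.018 dx -0.0149 dz 0.007 rel -0.108 0.2945
13 0.948 dx -0.0144 dz 0.0081 rel -0.1224 0.2865
14 0.878 dx -0.0138 dz 0.0091 rel -0.1361 0.2774
15 0.808 dx -0.0131 dz 0.01 rel -0.1493 0.2674
16 0.738 dx -0.0124 dz 0.0109 rel -0.1617 0.2565
17 0.668 dx -0.0116 dz 0.0117 rel -0.1733 0.2448
18 0.598 dx -0.0108 dz 0.0125 rel -0.184 0.2323
19 0.528 dx -0.0099 dz 0.0132 rel -0.1939 0.2191
20 0.458 dx -0.0089 dz 0.0139 rel -0.2028 0.2052
21 0.388 dx -0.0079 dz 0.0145 rel -0.2107 0.1907
22 0.318 dx -0.0069 dz 0.015 rel -0.2176 0.1757
23 0.248 dx -0.0058 dz 0.0154 rel -0.2234 0.1603
24 0.178 dx -0.0047 dz 0.0158 rel -0.2281 0.1445
25 0.128 dx -0.0027 dz 0.0115 rel -0.2308 0.133
26 0.088 dx -0.0017 dz 0.0093 rel -0.2325 0.1237
27 0.058 dx -0.0011 dz 0.007 rel -0.2336 0.1167
28 0.038 dx -0.0006 dz 0.0047 rel -0.2341 0.112
29 0.018 dx -0.0005 dz 0.0047 rel -0.2346 0.1074
```

>>> send_rows --pt "0 -0.0066 0 -0.0025 0" --pt "0 -0.0112 0 -0.0037 0" --pt "0 -0.016 0 -0.004 0" --pt "0 -0.016 0 -0.003 0" --pt "0 -0.0165 0 -0.002 0" --pt "0 -0.0165 0 -0.001 0" --pt "0 -0.0165 0 0.0005 0" --pt "0 0 0 0 0"

```text
clock: 21.25
position: [0.5102, 0.2792, 0.3067]
ee_rot: [0.001, 0.722, 0.692, -0.001]
contact_force: [-1.5, -0.9, 5.7]
width: 0.0167
```

```bash
python3 -c "
from h import *
go((.514,0.380,.29),1.531)
im=manip.get_image('side');cv2.imwrite('pics/s14.png',cv2.resize(im[50:250,150:350,::-1],None,fx=3,fy=3))"
```

```text
t 21.25 P [0.5102 0.2792 0.3067] yaw 1.5292 F [-1.5 -0.9  5.7] w 0.0167
tool shift [ 0.1009 -0.0004  0.0167]
turn -0.0018
```

View pics/s14.png

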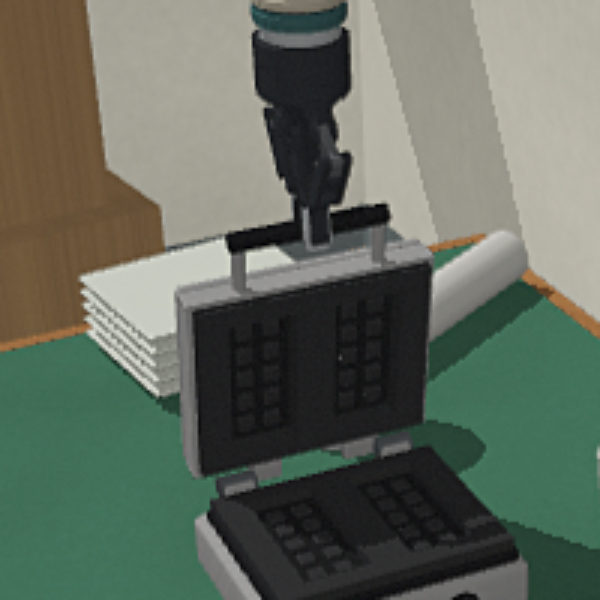

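>>> send_rows --pt "0 -0.0165 0 0.0015 0" --pt "0 -0.016 0 0.0025 0" --pt "0 -0.016 0 0.004 0" --pt "0 -0.016 0 0.005 0" --pt "0 -0.0155 0 0.006 0" --pt "0 -0.015 0 0.007 0" --pt "0 -0.0145 0 0.008 0" --pt "0 -0.014 0 0.009 0"

```text
clock: 22.3
position: [0.5052, 0.1574, 0.2626]
ee_rot: [-0.0, 0.721, 0.693, -0.0]
contact_force: [-1.0, 3.8, -1.2]
width: 0.0167
```

>>> send_rows --pt "0 -0.013 0 0.01 0" --pt "0 -0.0125 0 0.011 0" --pt "0 -0.0115 0 0.0115 0" --pt "0 -0.011 0 0.0125 0" --pt "0 -0.01 0 0.013 0" --pt "0 -0.009 0 0.014 0" --pt "0 0 0 0 0"

```text
clock: 23.18
position: [0.5025, 0.0907, 0.1897]
ee_rot: [-0.001, 0.721, 0.693, -0.001]
contact_force: [-1.2, 2.9, -3.6]
width: 0.0163
```

```bash
python3 -c "
from h import *
go((.514,0.380,.29),1.531)
im=manip.get_image('side');cv2.imwrite('pics/s15.png',cv2.resize(im[100:300,150:350,::-1],None,fx=3,fy=3))"
```

```text
t 23.18 P [0.5025 0.0907 0.1897] yaw 1.5303 F [-1.2  2.9 -3.6] w 0.0163
tool shift [ 2.895e-01 -2.000e-04 -1.003e-01]
turn -0.0007
```

View pics/s15.png

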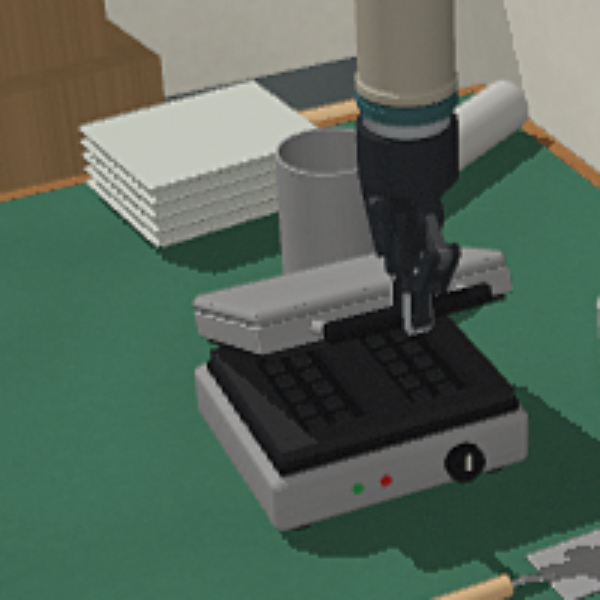

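>>> send_rows --pt "0 -0.0075 0 0.0135 0" --pt "0 -0.0065 0 0.014 0" --pt "0 -0.0055 0 0.0145 0" --pt "0 -0.004 0 0.0145 0" --pt "0 -0.0025 0 0.0105 0" --pt "0 -0.002 0 0.008 0" --pt "0 -0.001 0 0.006 0" --pt "0 0 0 0 0"

```text
clock: 24.22
position: [0.5013, 0.0631, 0.1098]
ee_rot: [-0.001, 0.721, 0.693, -0.0]
contact_force: [-2.9, 5.7, -2.6]
width: 0.0162
```

>>> send_rows --pt "0 -0.001 0 0.005 0" --pt "0 -0.0005 0 0.005 0" --pt "0 0 0 0.004 0" --pt "0 0 0 0.003 0" --pt "0 0 0 0 0"

```text
clock: 24.85
position: [0.5014, 0.0616, 0.0964]
ee_rot: [-0.0, 0.721, 0.693, 0.0]
contact_force: [-9.7, 4.8, 21.1]
width: 0.0166
```

```bash
python3 -c "
from h import *
go((.514,0.380,.29),1.531)
im=manip.get_image('side');cv2.imwrite('pics/s16.png',cv2.resize(im[100:300,150:350,::-1],None,fx=3,fy=3))"
```

```text
t 24.85 P [0.5014 0.0616 0.0964] yaw 1.5312 F [-9.7  4.8 21.1] w 0.0166
tool shift [ 0.3186 -0.     -0.1936]
turn 0.0002
```

View pics/s16.png

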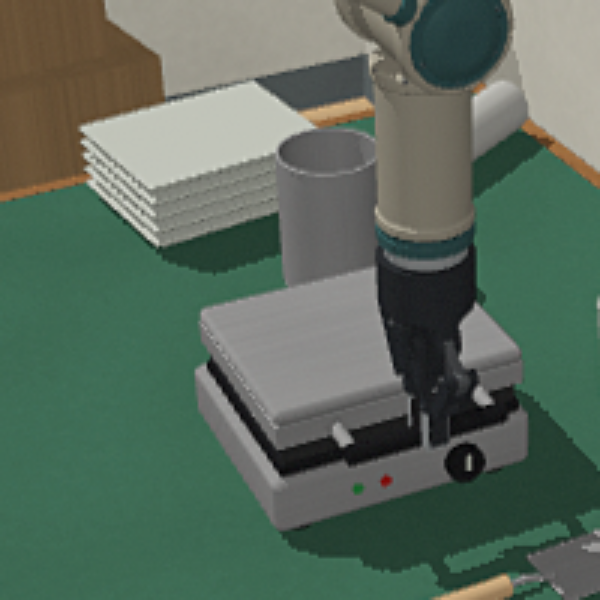

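```bash
python3 - <<'E'
from h import *
O=np.array([.5045,.1955]);a=1.531
X=np.array([np.cos(a),np.sin(a)]);Y=np.array([-X[1],X[0]])
R=.2357
def P(x,y,z): return [*(O+x*X+y*Y),z]
def lid(th,out,up,y):  # out from hinge along lid, up to top side
    x=.1-out*np.cos(th)+up*np.sin(th); z=.085+out*np.sin(th)+up*np.cos(th); return P(x,y,z)
for th in [0,.03,.06,.1]:
    print(th,[tuple(round(v,1) for v in ((np.array(proj("side",lid(th,o,u,y)))-[150,100])*3)) for o,u,y in [(.191,.042,.111),(.191,.042,-.111),(.191,0,.111),(.235,.018,.07)]])
E
python3 -c "
import cv2
im=cv2.imread('pics/s16.png');cv2.imwrite('pics/s16z.png',cv2.resize(im[260:540,180:540],None,fx=2.1,fy=2.1))"
```

```text
0 [(np.float64(274.3), np.float64(414.8)), (np.float64(524.9), np.float64(346.4)), (np.float64(277.6), np.float64(458.0)), (np.float64(346.0), np.float64(455.4))]
0.03 [(np.float64(273.2), np.float64(407.9)), (np.float64(524.2), np.float64(339.8)), (np.float64(277.1), np.float64(452.1)), (np.float64(345.3), np.float64(447.7))]
0.06 [(np.float64(272.1), np.float64(401.0)), (np.float64(523.5), np.float64(333.2)), (np.float64(276.6), np.float64(446.1)), (np.float64(344.5), np.float64(439.8))]
0.1 [(np.float64(270.4), np.float64(391.6)), (np.float64(522.3), np.float64(324.2)), (np.float64(275.7), np.float64(437.9)), (np.float64(343.2), np.float64(429.1))]
```

View pics/s16z.png

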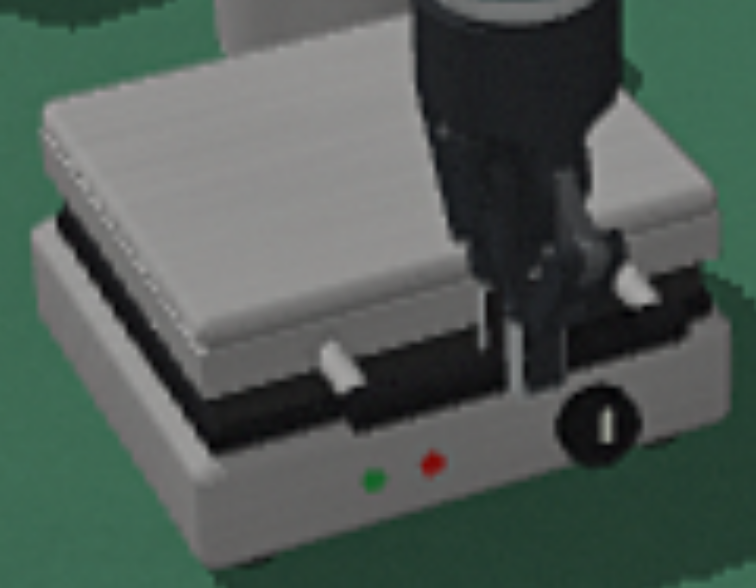

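>>> send_rows --pt "0.1 0 0 0 0" --pt "0.25 0 0 0 0" --pt "0.38 0 0 0 0" --pt "0.38 0 0 0 0"

```text
clock: 25.4
position: [0.5024, 0.0604, 0.0934]
ee_rot: [0.001, 0.721, 0.693, -0.0]
contact_force: [0.0, -0.0, 1.3]
width: 0.0322
```

>>> send_rows --pt "0.38 0 0 -0.01 0" --pt "0.38 0 0 -0.02 0" --pt "0.38 0 0 -0.02 0" --pt "0.38 0 0 -0.02 0" --pt "0.2 0 0 0 0" --pt "0 0 0 0 0" --pt "0 0 0 0 0"

```text
clock: 26.28
position: [0.5011, 0.0609, 0.1626]
ee_rot: [-0.001, 0.721, 0.693, -0.001]
contact_force: [-0.7, -0.2, -0.7]
width: -0.0
```

```bash
python3 -c "
from h import *
go()
im=manip.get_image('side');cv2.imwrite('pics/s17.png',cv2.resize(im[100:300,150:350,::-1],None,fx=3,fy=3))"
```

```text
t 26.27 P [0.5011 0.0609 0.1626] yaw 1.531 F [-0.7 -0.2 -0.7] w -0.0
```

View pics/s17.png

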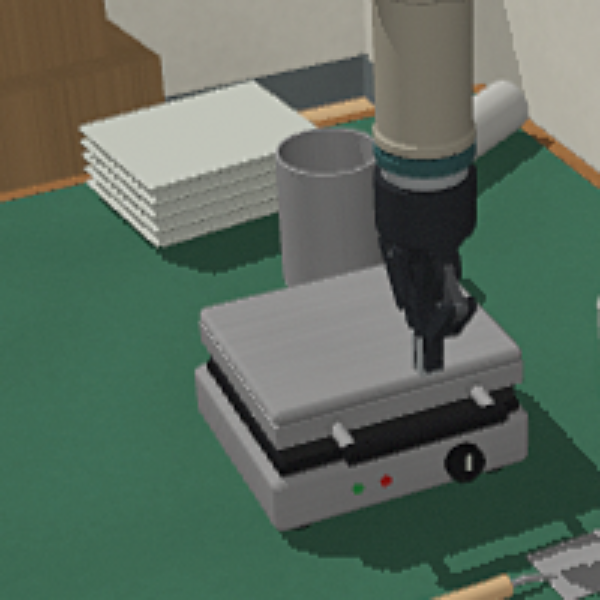

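>>> send_rows --pt "0 0 0 0.015 0" --pt "0 0 0 0.015 0" --pt "0 0 0 0.01 0" --pt "0 0 0 0.004 0" --pt "0 0 0 0.002 0" --pt "0 0 0 0.002 0" --pt "0 0 0 0.002 0" --pt "0 0 0 0 0"

```text
clock: 27.32
position: [0.5018, 0.061, 0.1136]
ee_rot: [0.0, 0.721, 0.693, 0.0]
contact_force: [-0.0, -0.1, -1.0]
width: -0.0001
```

>>> send_rows --pt "0 0 0 0.001 0" --pt "0 0 0 0.001 0" --pt "0 0 0 0 0"

```text
clock: 27.7
position: [0.5019, 0.061, 0.112]
ee_rot: [0.0, 0.721, 0.693, 0.0]
contact_force: [-1.2, -0.2, 3.4]
width: -0.0
```

>>> send_rows --pt "0 0 0 0.002 0" --pt "0 0 0 0.001 0" --pt "0 0 0 0 0"

```text
clock: 28.08
position: [0.502, 0.061, 0.1116]
ee_rot: [0.001, 0.721, 0.693, 0.001]
contact_force: [-6.7, -0.6, 22.0]
width: -0.0
```

>>> send_rows --pt "0 0 0 -0.01 0" --pt "0 0 0 -0.03 0" --pt "0 0 0 -0.05 0" --pt "0 0 0 -0.05 0" --pt "0 0 0 -0.05 0" --pt "0 0 0 -0.04 0" --pt "0 0 0 0 0" --pt "0 0 0 0 0"

```text
clock: 29.08
position: [0.5013, 0.061, 0.3375]
ee_rot: [-0.001, 0.721, 0.693, -0.001]
contact_force: [0.5, -0.5, -0.8]
width: -0.0001
```

```bash
python3 -c "
from h import *
go()
im=manip.get_image('side');cv2.imwrite('pics/s18.png',im[:,:,::-1])
im=manip.get_image('top');cv2.imwrite('pics/t18.png',im[:,:,::-1])"
```

```text
t 29.07 P [0.5013 0.061  0.3375] yaw 1.531 F [ 0.5 -0.5 -0.8] w -0.0001
```

View pics/s18.png

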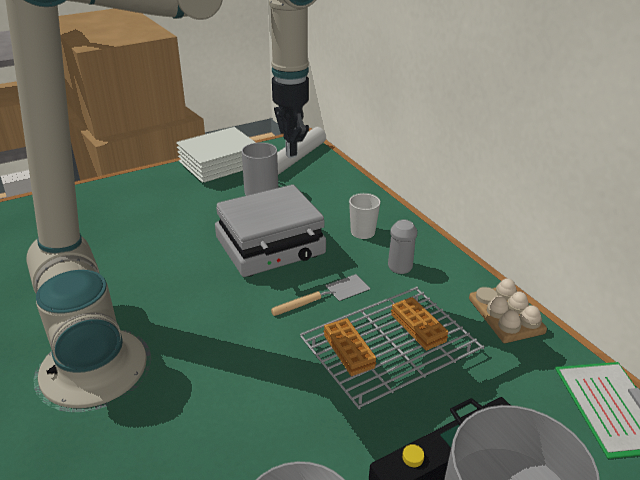

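View pics/t18.png

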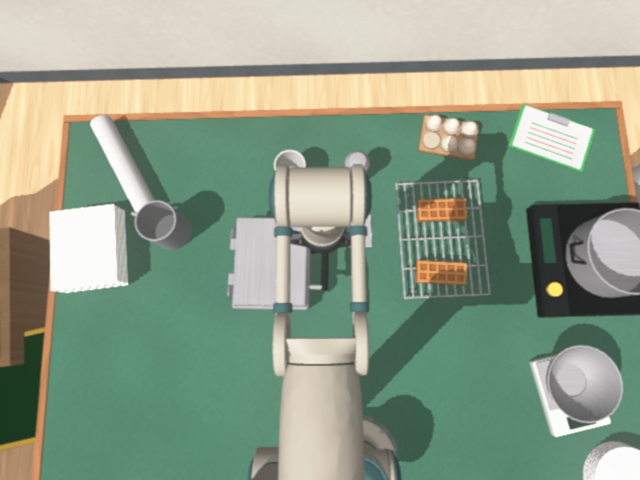

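The side and top pictures show the lid shut. The second waffle is flat on the rack at (442,210) in the top view, clear of the first, which is still at (442,272). The other things look unmoved. I'm handing in.

```bash
python3 -c "
from rig import manip
print(manip.sign_off())"
```

```text
the job is handed in; nothing more can be done
None
```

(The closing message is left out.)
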